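# Jack up a stuck stencil frame and hold it

## Robot

A 6-joint arm with a two-finger parallel gripper is mounted at the origin on the work surface. World frame = base frame: x ahead of the robot, y to its left, z up, the work surface at z = 0. Lengths are in m, angles in degrees, forces in N, time in s.
With the tool pointing down it reaches from about 0.225 to 0.725 m from the base axis. Payload 3.1 kg.
Tool frame: the origin (TCP) lies on the front face of the gripper's body, between the roots of the fingers; the fingertips stand 73 mm ahead of it and the grasp point (between the pads) lies 54 mm ahead of it; x points along the fingers, y is the direction in which the jaws open and shut, and the axes are right-handed (so a half turn about x gives the same grasp; the last joint's range is limited). The gripper opens to 85 mm and grips with 20 to 120 N. Pads are 22 mm wide; open, the fingers measure 114 mm over their backs; the gripper's body (76 mm by 85 mm) begins 54 mm behind the grasp point. The pads swing forward as they close: fully open they stand 13 mm farther back than shut.
Start: joints at [65.099, 2.75, 5.684, 92.934, 0, 82.678], TCP at [0.159, 0.5, 0.304] pointing down, gripper open.
Joint ranges: [-166.93, 166.93], [-56.73, 111.36], [-69.38, 81.34], [-121.58, 131.49], [-85.45, 84.26], [-180, 180]. Speed limits (degrees/s): [159.86, 159.86, 180, 180, 180, 180].

## Interface

Orientations are given as a 3x3 rotation matrix whose columns are the frame's x, y, z axes.
In Python, from workcell import readout, cams, bot gives the robot as it stands.
- The arm moves only by the tool drive_tool, never from a script. Its argument "rows" is a list of rows, each an object with "jaw": the opening, from -1 (shut) to 1 (fully open); "travel": the shift along the world's x, y, z in cm, a list of three; "turn": the turn, a rotation vector about the world's x, y, z in degrees, a list of three. A call has 1 to 12 rows; each row shifts and turns the pose as measured when the row begins; what a row does not reach is not made up. A row lasts 1/10 s, in which the tool goes at most 50 mm and 8.59 degrees, less where a joint would pass 70% of its speed; a pose out of reach is approached as far as the arm can. A call with a gripper value outside its range is refused whole. The fingers move at their own pace and stop on an object; "squeeze" is the grip in N (left out, the last holds). Time passes only in rows, so rows that do not move let the fingers close. It gives the time, the measured TCP pose, the force and the opening at its end, in the units of the state.
- readout.get_obs(): the state, without advancing time (a new reading comes with each control period).
- cams.get_image(name): name is "side" or "top"; returns a dict with "color" (400x640x3 uint8, red, green, blue), "depth" (400x640 float32, m along the optical axis (not along the pixel's ray), 0 where there is no reading), "mtx" (3x3 intrinsics, pixels), "view" (4x4, takes a point from world to camera coordinates). Camera axes: x right, y down, z forward; pixel columns grow to the right and rows downward; lengths in m; the calibration is good to about 2 mm. A picture is of the moment at which its call begins.
- bot.finish_job(): hands the job in, once; it reports no verdict.
The state is a dict: "time_s": time; "qpos": joint angles; "qd": joint speeds; "joint_efforts": joint torques, N m; "ee_pos": TCP position; "orientation": TCP orientation; "wrist_force": force on the tool from outside, world axes, zero at the start; "torque": the same for the moment, N m; "finger_gap": opening from 0.0 (shut) to 1.0 (fully open).
Only numpy, scipy, OpenCV 4.12 (cv2) and the standard library are available. Lean on these libraries where they do the work, as an engineer would, in place of code of your own. Each camera call takes 0.05 s, during which the arm holds its last target.

## Task

The stencil frame has stuck to its print: push the small lever jack across the table on its base, with its handle up, until its round saddle stands right under the bolt head that marks the lift pad on the frame's edge. Pump the handle fully down and let it all the way back up, to break the frame loose, then press it fully down again and finish while holding it down, so that the jack alone carries the raised frame. Keep the jack flat on the table, keep the arm off the frame and its bed, and leave the other things where they are.

Things in the scene. Friction and masses are not known exactly. Their poses are not given: they have to be found in the camera images.
- bed: Fixed wooden printing bed, 360 (its x) x 300 (its y) x 58 mm high; origin: centre of its underside on the table. It carries the stencil: an aluminium frame of 360 x 310 mm lying on it, 20 mm thick, top 82 mm above the table, hinged along the bed's +y edge; the free edge is at the bed's y = -155 mm. The pad sticks out from that free edge; at each end of the same edge is a smaller, thinner plain ear with a hole, not to be lifted by. The bed's side wall is at y = -150 mm
- lift_mark (a point): The marked lift point: centre of the flat underside of the lift pad, 76 mm above the table while the frame is down. The pad is a plain steel plate 60 (along the edge) x 62 mm and 8 mm thick; a round bolt head 18 mm across on a dark washer 36 mm across stands on its top, straight above this point. It lies at x = -30, y = -190 mm in the bed's frame and its axes are parallel to the bed's
- stencil (a joint): Hinge angle of the stencil frame, rad: 0 lying on the bed, grows as its free edge rises (340 mm from hinge to lift mark: 0.05 rad is 17 mm at the mark). The frame weighs about 0.8 kg and falls back by its weight
- jack: The loose lever jack, about 0.85 kg; origin: on the table straight below the lever's pivot; its +x points from the pivot to the saddle, -x to the handle, z up. Grey base plate 10 mm thick, 90 mm wide, from x = -135 to x = +80 mm. Two upright cheeks (outsides 56 mm apart, x = -20 to 20, 70 mm high) carry the pivot 60 mm above the table; the lever swings in the x-z plane
- saddle (a point): Centre of the jack's round-topped saddle, a dome of radius 22 mm about this point, on the lever 65 mm from the pivot; with the handle up this point is 46 mm above the table (top of the dome 68 mm, so it passes 8 mm under the pad) and at the jack's x = +63 mm. With the handle fully down it is 74 mm above the table, at the same x
- handle (a point): Centre of the jack's handle grip, a black rubber-covered block 50 mm long, 30 mm wide (across the jack, parallel to its y) and 16 mm thick, on the lever 125 mm from the pivot; with the handle up it is 87 mm above the table at the jack's x = -122 mm, fully down 33 mm above the table at the same x. Its axes are parallel to the lever's body, which equals the jack's at lever angle 0. At rest the grip slopes 0.22 rad, outer end higher; fully down it slopes as much the other way
- lever (a joint): Angle of the jack's lever, rad: 0 with the handle up (its rest), 0.44 with the handle fully down at its stop. A return spring and the load push the handle back up as soon as it is let go; holding it fully down under the frame takes about 4 to 8 N at the grip. The dome meets the pad at about 0.12
- can_a: Bystander, to be left alone: a spray can, 65 mm across, 170 mm tall; origin: centre of its underside
- can_b: Bystander, to be left alone: a spray can, 65 mm across, 150 mm tall; origin: centre of its underside
- mug: Bystander, to be left alone: a mug, 76 mm across, 85 mm tall; origin: centre of its underside
- jar: Bystander, to be left alone: a closed jar, 60 mm across, 65 mm tall; origin: centre of its underside
- tape: Bystander, to be left alone: a roll of tape lying flat, 84 mm across, 24 mm high; origin: centre of its underside
- roller: Bystander, to be left alone: a small paint roller lying down, 90 mm wide, about 170 mm long, 36 mm high; origin: centre of its underside
- sanding_block: Bystander, to be left alone: a cork sanding block, 100 x 50 x 30 mm; origin: centre of its underside

How it is judged (in metres and radians):
On the way, in this order (a step that is already met when the one before it is completed fails the run):
1. the saddle stands under the marked lift point, handle up (horizontal distance between saddle and lift_mark below 0.018 m and value of joint lever below 0.09 rad and linear speed of jack below 0.02 m/s), for 0.2 s.
2. first stroke: handle down, frame raised (horizontal distance between saddle and lift_mark below 0.018 m and value of joint lever above 0.36 rad and value of joint stencil above 0.033 rad), for 0.1 s.
3. handle back up, frame down (value of joint lever below 0.07 rad and value of joint stencil below 0.01 rad), for 0.1 s.
At the end, for the whole second after the job is handed in: For the last second the robot holds the handle down (lever over 0.36 of 0.44 rad), the jack alone carries the frame (over 0.033 rad, 11 mm at the pad), saddle within 18 mm of the mark seen from above, jack flat and still on the table, arm off frame and bed (all of step 2 and contact force between jack and bed above 1 N and contact force between any of the fingers, the arm and jack above 1 N and contact force between each of the arm, the fingers and bed below 0.5 N and height (world z) of jack below 0.006 m and angle between jack's own z axis and vertical below 0.06 rad and linear speed of jack below 0.02 m/s); the arm keeps its last pose, push and grip.
It fails at once if the jack is lifted off the table or tipped (height (world z) of jack above 0.02 m or angle between jack's own z axis and vertical above 0.2 rad).
It fails at once if the arm pushes on the stencil frame or its bed (contact force between any of the arm, the fingers and bed above 3 N).
It fails at once if a bystander is knocked away (distance of any of can_a, can_b, mug, jar, tape, roller, sanding_block from where it was at the start of the episode above 0.03 m).
It also fails if it takes over 45 s, if anything falls off the work surface, if the arm or the gripper's body presses on something with over 40 N, if the wrist force passes 120 N, or if a joint passes its speed limit or range.

## Working session

There is one attempt and no reset: what is moved stays moved. The work goes in short steps, Python scripts to look and compute and a tool call to move; the robot and the scene stay as the last step left them, time stands still between calls to the robot, and variables do not carry over. Pictures are saved under pics/ and viewed, and the job is handed in when it is done.

Besides the shell and the picture viewer there is one more tool, called as name(argument=value, ...) on one line, values as JSON. drive_tool: Moves the arm, as the interface text tells. Its arguments: {"type":"object","properties":{"rows":{"type":"array","items":{"type":"object","properties":{"jaw":{"type":"number"},"travel":{"type":"array","items":{"type":"number"}},"turn":{"type":"array","items":{"type":"number"}}}}},"squeeze":{"type":"number"}},"required":["rows"]}

```bash
mkdir -p pics; ls
python3 - <<'E'
from workcell import readout,cams,bot
import cv2,numpy as np
o=readout.get_obs();print(o)
for n in("top","side"):
    d=cams.get_image(n);cv2.imwrite(f"pics/{n}0.png",d["color"][:,:,::-1]);np.savez(f"{n}0.npz",**d)
    print(d["mtx"],d["view"])
E
```

```text
pics
{'time_s': 0.0, 'qpos': array([6.51000858e+01, 2.79169880e+00, 5.59035901e+00, 9.29332015e+01,
       1.80922447e-03, 8.26773776e+01]), 'qd': array([ 0.0366568 ,  0.04447282, -0.00561132, -0.0712789 ,  0.03575701,
       -0.05503304]), 'joint_efforts': array([ 7.02322654e-05, -3.38780594e+01,  3.20016897e+01,  2.00713350e-02,
       -2.01800526e-04, -6.84736150e-06]), 'ee_pos': array([0.1583631 , 0.50007799, 0.30271683]), 'orientation': array([[-1.01730892e-03,  3.01990940e-01,  9.53310252e-01],
       [-2.11661462e-03,  9.53307960e-01, -3.01992472e-01],
       [-9.99997243e-01, -2.32501006e-03, -3.30610254e-04]]), 'wrist_force': array([-0.17493176, -0.40831947, -0.54963493]), 'torque': array([0.0046745 , 0.02789241, 0.02580237]), 'finger_gap': 0.9986765205768858}
[[451.93148368   0.         319.05240869]
 [  0.         451.93148368 199.00145091]
 [  0.           0.           1.        ]] [[-0.01316595 -0.99991163  0.00184065 -0.06871131]
 [-0.97881387  0.01251194 -0.20436942  0.56281822]
 [ 0.20432833 -0.00449237 -0.9788921   1.51247498]
 [ 0.          0.          0.          1.        ]]
[[394.14162802   0.         325.5503435 ]
 [  0.         394.14162802 192.63122966]
 [  0.           0.           1.        ]] [[ 0.69694428 -0.71693394  0.01656493 -0.44881622]
 [-0.45364146 -0.45864771 -0.76410189  0.28538273]
 [ 0.55540805  0.5250219  -0.64488286  0.97085076]
 [ 0.          0.          0.          1.        ]]
```

View pics/top0.png

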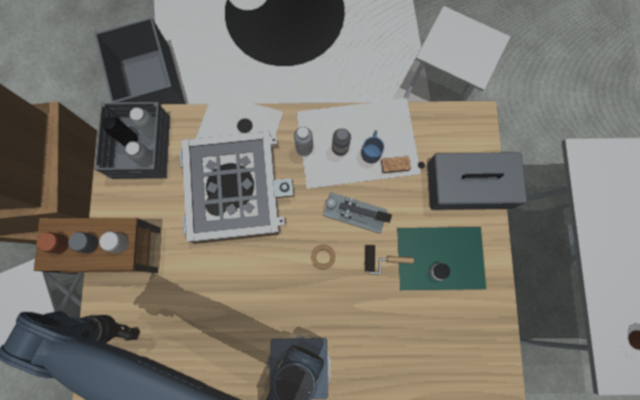

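View pics/side0.png

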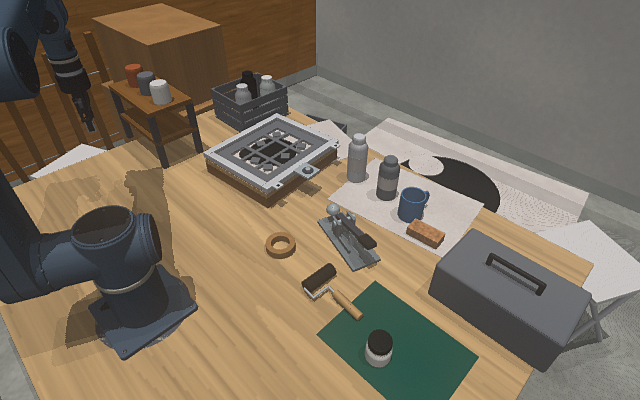

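The top view shows the bed at about (230,187), the bolt head on the pad near (285,187), the jack at about (357,211) with its saddle at about (332,203), and its black grip near (383,215). Next I'll zoom in.

Run:
```python
import cv2,numpy as np
a=cv2.imread("pics/top0.png");c=a[115:275,170:430];cv2.imwrite("pics/topz.png",cv2.resize(c,None,fx=3,fy=3,interpolation=cv2.INTER_CUBIC))
a=cv2.imread("pics/side0.png");c=a[120:280,200:460];cv2.imwrite("pics/sidez.png",cv2.resize(c,None,fx=3,fy=3,interpolation=cv2.INTER_CUBIC))
```

```text
(no output)
```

View pics/topz.png

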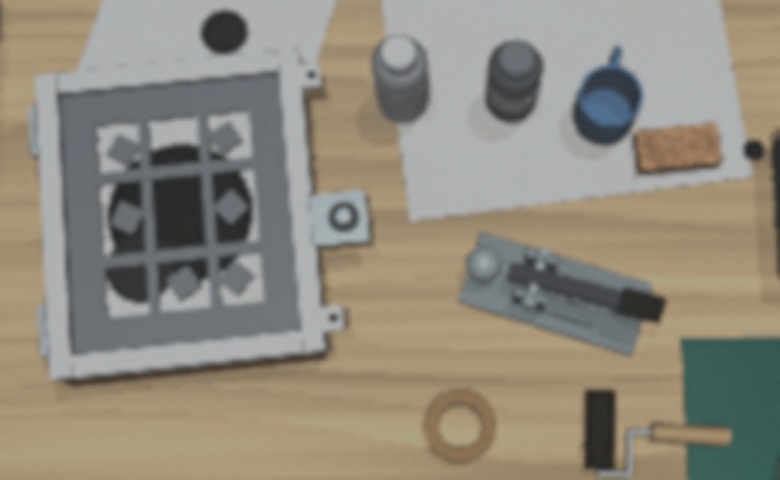

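View pics/sidez.png

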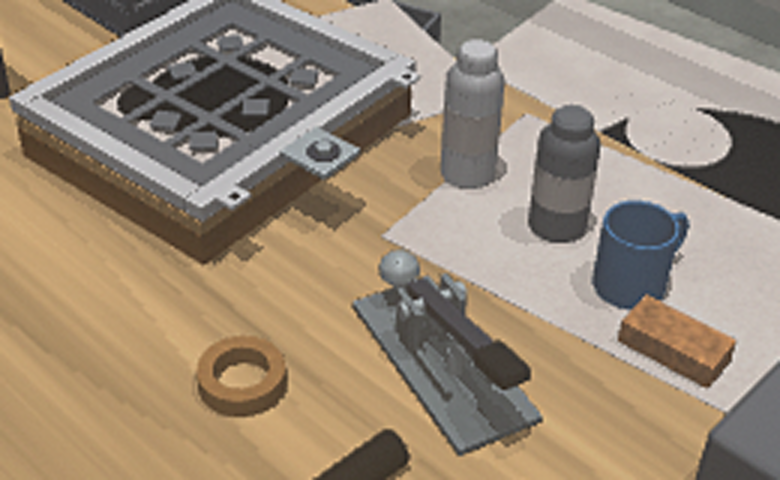

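```bash
cat > h.py <<'E'
import numpy as np,cv2
def ray(d,px,z):
    K,V=d["mtx"],d["view"];R,t=V[:3,:3],V[:3,3];c=-R.T@t
    r=R.T@np.linalg.solve(K,[px[0],px[1],1.]);return c+r*(z-c[2])/r[2]
def z2p(z,o): return ((z[0]+.5)/3-.5+o[0],(z[1]+.5)/3-.5+o[1])
def dep(d,px):
    K,V=d["mtx"],d["view"];R,t=V[:3,:3],V[:3,3];u,v=int(round(px[0])),int(round(px[1]))
    D=d["depth"][v,u];return R.T@(np.linalg.solve(K,[u,v,1.])*D-t)
E
python3 - <<'E'
from h import *
np.set_printoptions(precision=4,suppress=True)
T=np.load("top0.npz");S=np.load("side0.npz");oT=(170,115);oS=(200,120)
for n,d,o,p,z in[("bolt",T,oT,(344,216),.09),("bolt",S,oS,(323,150),.09),
 ("padNE",T,oT,(365,191),.084),("padSE",T,oT,(370,243),.084),
 ("dome c",T,oT,(484,264),.046),("dome c",S,oS,(400,268),.046),
 ("base c1",T,oT,(482,232),.01),("c2",T,oT,(458,302),.01),("c3",T,oT,(632,355),.01),("c4",T,oT,(655,283),.01),
 ("baseS1",S,oS,(352,298),.01),("baseS2",S,oS,(460,453),.005),("baseS3",S,oS,(543,418),.01),
 ("grip",T,oT,(642,304),.095),("gripout",T,oT,(658,309),.1),("ear1",T,oT,(311,75),.08),("ear2",T,oT,(333,317),.08),
 ("frameSE",T,oT,(326,354),.08),("frameSW",T,oT,(52,380),.08),("frameNW",T,oT,(37,77),.08),("frNE",T,oT,(300,52),.08),
 ("can_a",T,oT,(398,52),.17),("can_b",T,oT,(517,58),.15),("mug",T,oT,(607,98),.085),("tape",T,oT,(460,425),.024),("block",T,oT,(678,147),.03)]:
    q=z2p(p,o);print(n,ray(d,q,z),dep(d,q))
E
```

```text
bolt [0.5999 0.0424 0.09  ] [0.5987 0.0435 0.0901]
bolt [0.5994 0.0404 0.09  ] [0.5962 0.0386 0.0913]
padNE [0.6305 0.0188 0.084 ] [ 0.6535  0.0249 -0.0001]
padSE [0.5693 0.0131 0.084 ] [ 0.5874  0.0179 -0.0052]
dome c [ 0.5508 -0.1177  0.046 ] [ 0.5453 -0.117   0.0678]
dome c [ 0.5579 -0.114   0.046 ] [ 0.5449 -0.1257  0.062 ]
base c1 [ 0.5971 -0.1171  0.01  ] [ 0.5997 -0.1163 -0.0014]
c2 [ 0.5124 -0.0871  0.01  ] [ 0.5155 -0.0861 -0.0007]
c3 [ 0.4466 -0.2909  0.01  ] [ 0.4465 -0.2896  0.011 ]
c4 [ 0.5323 -0.3218  0.01  ] [ 0.5345 -0.3236 -0.0015]
baseS1 [ 0.5193 -0.0844  0.01  ] [ 0.5246 -0.0791  0.0028]
baseS2 [ 0.4505 -0.2914  0.005 ] [ 0.4519 -0.2905  0.0016]
baseS3 [ 0.5321 -0.3214  0.01  ] [ 0.5396 -0.3179  0.0008]
grip [ 0.493  -0.2926  0.095 ] [ 0.4927 -0.2935  0.0966]
gripout [ 0.4862 -0.3095  0.1   ] [ 0.486  -0.3104  0.0942]
ear1 [0.7728 0.0823 0.08  ] [0.7697 0.0829 0.0856]
ear2 [0.4851 0.0553 0.08  ] [0.4858 0.054  0.0822]
frameSE [0.4431 0.063  0.08  ] [0.4479 0.068  0.0352]
frameSW [0.4178 0.3695 0.08  ] [0.4185 0.3687 0.083 ]
frameNW [0.7744 0.4036 0.08  ] [0.8025 0.4275 0.0038]
frNE [0.8015 0.0955 0.08  ] [0.8296 0.1025 0.004 ]
can_a [ 0.7668 -0.0229  0.17  ] [ 0.7687 -0.0216  0.1651]
can_b [ 0.7654 -0.1558  0.15  ] [ 0.7652 -0.1558  0.1508]
mug [ 0.7386 -0.2636  0.085 ] [ 0.7663 -0.274   0.0047]
tape [ 0.3661 -0.0872  0.024 ] [ 0.3693 -0.0875 -0.0008]
block [ 0.6941 -0.3536  0.03  ] [ 0.6902 -0.353   0.0393]
```

The mark is at about (0.599, 0.041). The four base corners, the dome and the grip agree on a jack origin of (0.531, -0.178) and a heading of about 72°. The bed's y axis points at about 95°. The move to make is about (0.048, 0.158). I'll straddle the cheeks, take a light hold low down and slide the jack on its base.

drive_tool(rows=[{"jaw": 1,"travel": [2,-3.8,0],"turn": [0,0,-7.5]},{"jaw": 1,"travel": [2,-3.8,0],"turn": [0,0,-7.5]},{"jaw": 1,"travel": [2,-3.8,0],"turn": [0,0,-7.5]},{"jaw": 1,"travel": [2,-3.8,0],"turn": [0,0,-7.5]},{"jaw": 1,"travel": [2,-3.8,0],"turn": [0,0,-7.5]},{"jaw": 1,"travel": [2,-3.8,0],"turn": [0,0,-7.5]},{"jaw": 1,"travel": [2,-3.8,0],"turn": [0,0,-7.5]},{"jaw": 1,"travel": [2,-3.8,0],"turn": [0,0,-7.5]},{"jaw": 1,"travel": [2,-3.8,0],"turn": [0,0,-7.5]},{"jaw": 1,"travel": [2,-3.8,0],"turn": [0,0,-7.5]},{"jaw": 1,"travel": [2,-3.8,0],"turn": [0,0,-7.5]},{"jaw": 1,"travel": [2,-3.8,0],"turn": [0,0,-7.5]}])

```text
time_s: 1.3
ee_pos: [0.3991, 0.0291, 0.2944]
orientation: [[-0.009, 0.936, -0.351], [0.004, -0.351, -0.936], [-1.0, -0.01, -0.001]]
wrist_force: [0.4, 0.3, 0.2]
finger_gap: 1.002
```

drive_tool(rows=[{"jaw": 1,"travel": [2.15,-3.6,0],"turn": [0,0,2.6]},{"jaw": 1,"travel": [2.15,-3.6,0]},{"jaw": 1,"travel": [2.15,-3.6,0]},{"jaw": 1,"travel": [2.15,-3.6,0]},{"jaw": 1,"travel": [2.15,-3.6,0]},{"jaw": 1,"travel": [2.0,-3.4,0]},{"jaw": 1,"travel": [0,0,0]}])

```text
validation failed for argument at $.ro...
```

Each row probably needs every field, so I'll fill them all in.

drive_tool(rows=[{"jaw": 1,"travel": [2.15,-3.6,0],"turn": [0,0,2.6]},{"jaw": 1,"travel": [2.15,-3.6,0],"turn": [0,0,0]},{"jaw": 1,"travel": [2.15,-3.6,0],"turn": [0,0,0]},{"jaw": 1,"travel": [2.15,-3.6,0],"turn": [0,0,0]},{"jaw": 1,"travel": [2.15,-3.6,0],"turn": [0,0,0]},{"jaw": 1,"travel": [2.0,-3.4,0],"turn": [0,0,0]},{"jaw": 1,"travel": [0,0,0],"turn": [0,0,0]}])

```text
time_s: 2.0
ee_pos: [0.5298, -0.1998, 0.2879]
orientation: [[-0.015, 0.948, -0.317], [0.007, -0.317, -0.948], [-1.0, -0.017, -0.002]]
wrist_force: [-0.3, 1.3, -0.0]
finger_gap: 1.003
```

drive_tool(rows=[{"jaw": 1,"travel": [-0.2,1.4,0],"turn": [-0.4,-0.9,0.5]},{"jaw": 1,"travel": [0,0,-4],"turn": [0,0,0]},{"jaw": 1,"travel": [0,0,-4],"turn": [0,0,0]},{"jaw": 1,"travel": [0,0,-3],"turn": [0,0,0]},{"jaw": 1,"travel": [0,0,-2],"turn": [0,0,0]},{"jaw": 1,"travel": [0,0,0],"turn": [0,0,0]}])

```text
time_s: 2.6
ee_pos: [0.5252, -0.1838, 0.1511]
orientation: [[-0.004, 0.951, -0.31], [0.003, -0.31, -0.951], [-1.0, -0.004, -0.002]]
wrist_force: [-0.4, -0.5, -0.7]
finger_gap: 1.002
```

Run:
```python
from workcell import readout,cams,bot
import cv2,numpy as np
for n,(x,y) in(("top",(230,115)),("side",(230,120))):
    d=cams.get_image(n);np.savez(f"{n}1.npz",**d)
    cv2.imwrite(f"pics/{n}1.png",cv2.resize(d["color"][y:y+180,x:x+220,::-1],None,fx=3,fy=3,interpolation=cv2.INTER_CUBIC))
print(readout.get_obs()["ee_pos"],readout.get_obs()["wrist_force"])
```

```text
[ 0.52710857 -0.18482049  0.15476985] [ 0.24232042 -0.45601302  0.80398992]
```

View pics/side1.png

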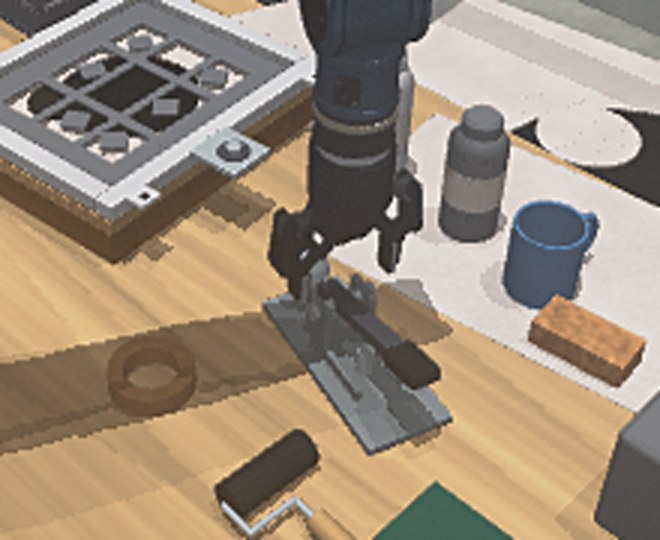

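View pics/top1.png

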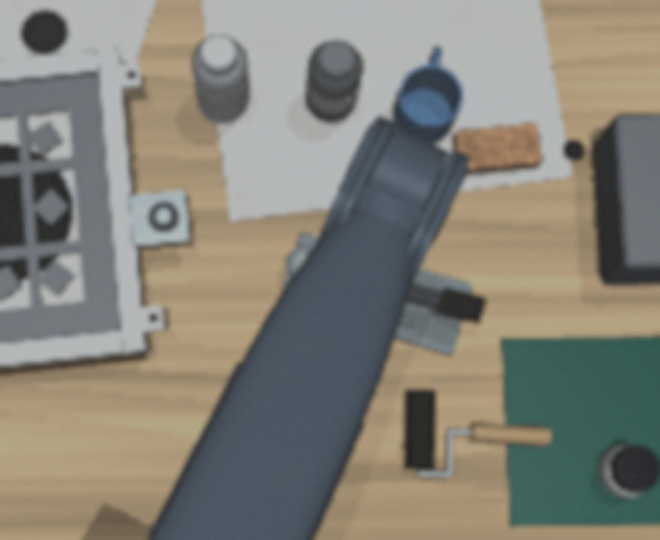

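In the side view the fingers straddle the cheeks at about (310,265) and (385,250), clear on both sides. I'll go down and close lightly.

drive_tool(rows=[{"jaw": 1,"travel": [0,0,-2.5],"turn": [0,0,0]},{"jaw": 1,"travel": [0,0,-2],"turn": [0,0,0]},{"jaw": 1,"travel": [0,0,-0.5],"turn": [0,0,0]},{"jaw": 1,"travel": [0,0,0],"turn": [0,0,0]}])

```text
time_s: 3.1
ee_pos: [0.5322, -0.1866, 0.1134]
orientation: [[0.016, 0.951, -0.309], [-0.006, -0.309, -0.951], [-1.0, 0.018, 0.001]]
wrist_force: [0.6, -0.0, 1.3]
finger_gap: 1.002
```

drive_tool(squeeze=20, rows=[{"jaw": 1,"travel": [-0.4,0,-0.5],"turn": [0.3,0.9,0]},{"jaw": 1,"travel": [0,0,0],"turn": [0,0,0]},{"jaw": 0.3,"travel": [0,0,0],"turn": [0,0,0]},{"jaw": 0.3,"travel": [0,0,0],"turn": [0,0,0]},{"jaw": 0.1,"travel": [0,0,0],"turn": [0,0,0]},{"jaw": 0.1,"travel": [0,0,0],"turn": [0,0,0]},{"jaw": 0.1,"travel": [0,0,0],"turn": [0,0,0]}])

```text
time_s: 3.8
ee_pos: [0.53, -0.1877, 0.1141]
orientation: [[0.006, 0.951, -0.309], [-0.004, -0.309, -0.951], [-1.0, 0.007, 0.002]]
wrist_force: [-0.8, 0.9, 0.9]
finger_gap: 0.65
```

Gripped: the opening of 0.65 is about 55 mm, which fits the 56 mm cheeks. Now I'll slide it.

drive_tool(rows=[{"jaw": 0.1,"travel": [0.2,0.6,0],"turn": [0,0,0]},{"jaw": 0.1,"travel": [0.45,1.25,0],"turn": [0,0,0.8]},{"jaw": 0.1,"travel": [0.45,1.25,0],"turn": [0,0,0.8]},{"jaw": 0.1,"travel": [0.45,1.25,0],"turn": [0,0,0.8]},{"jaw": 0.1,"travel": [0.45,1.25,0],"turn": [0,0,0.8]},{"jaw": 0.1,"travel": [0.45,1.25,0],"turn": [0,0,0.8]},{"jaw": 0.1,"travel": [0.45,1.25,0],"turn": [0,0,0.8]},{"jaw": 0.1,"travel": [0,0,0],"turn": [0,0,0]}])

```text
time_s: 4.6
ee_pos: [0.5592, -0.1109, 0.1141]
orientation: [[0.003, 0.973, -0.23], [-0.024, -0.23, -0.973], [-1.0, 0.008, 0.023]]
wrist_force: [0.7, 3.8, 0.3]
finger_gap: 0.65
```

```bash
cat > snap.py <<'E'
import sys
from workcell import readout,cams,bot
import cv2,numpy as np
k=sys.argv[1]
for n,(x,y) in(("top",(230,115)),("side",(230,120))):
    d=cams.get_image(n);np.savez(f"{n}{k}.npz",**d)
    cv2.imwrite(f"pics/{n}{k}.png",cv2.resize(d["color"][y:y+180,x:x+220,::-1],None,fx=3,fy=3,interpolation=cv2.INTER_CUBIC))
o=readout.get_obs();print(o["time_s"],o["ee_pos"],o["wrist_force"],o["torque"])
E
python3 snap.py 2
```

```text
4.7 [ 0.55915653 -0.1112029   0.11406116] [2.53040441 4.53415201 0.46729383] [ 1.06270955 -0.06263664  0.01626942]
```

View pics/side2.png

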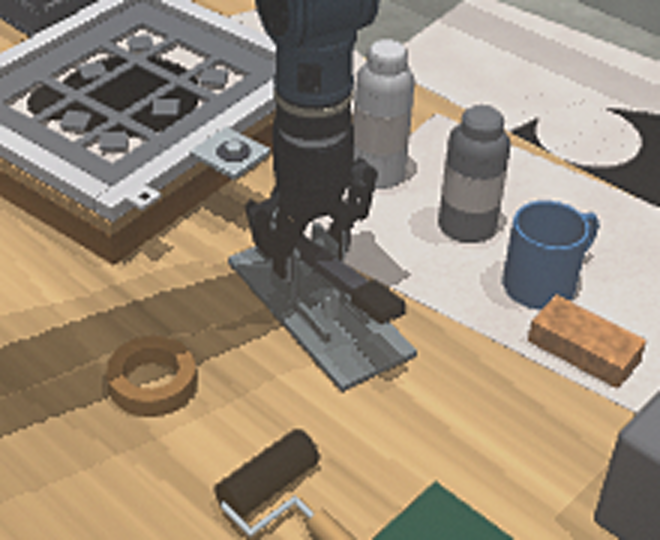

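View pics/top2.png

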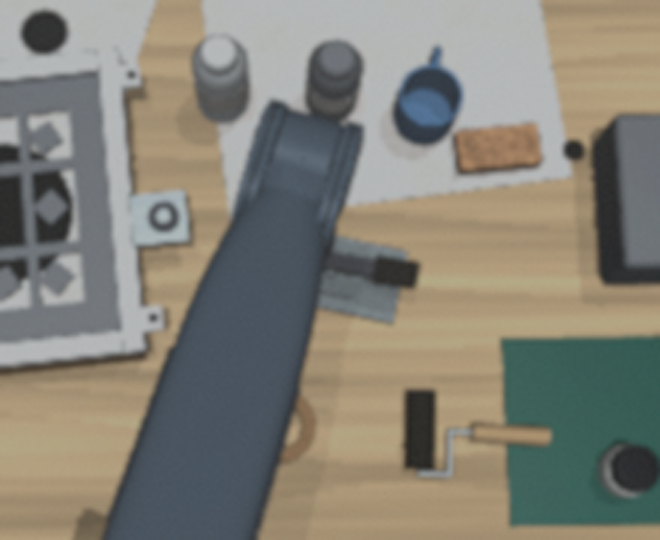

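The jack moves rigidly with the gripper and stays flat. In the top view the grip is at (397,270) and the bolt at (163,216). I'll do the rest of the push.

drive_tool(rows=[{"jaw": 0.1,"travel": [0.38,1.15,0],"turn": [0.2,0,0.5]},{"jaw": 0.1,"travel": [0.38,1.15,0],"turn": [0.2,0,0.5]},{"jaw": 0.1,"travel": [0.38,1.15,0],"turn": [0.2,0,0.5]},{"jaw": 0.1,"travel": [0.38,1.15,0],"turn": [0.2,0,0.5]},{"jaw": 0.1,"travel": [0.38,1.15,0],"turn": [0.2,0,0.5]},{"jaw": 0.1,"travel": [0.38,1.15,0],"turn": [0.2,0,0.5]},{"jaw": 0.1,"travel": [0,0,0],"turn": [0,0,0]}])

```text
time_s: 5.4
ee_pos: [0.5819, -0.0483, 0.114]
orientation: [[0.002, 0.982, -0.19], [-0.021, -0.19, -0.982], [-1.0, 0.006, 0.02]]
wrist_force: [0.6, 4.2, -0.6]
finger_gap: 0.651
```

```bash
python3 snap.py 3
```

```text
5.5 [ 0.5818333  -0.04852615  0.11404913] [ 1.811463    4.36189451 -1.09601492] [ 0.90154992 -0.53371297  0.03767512]
```

View pics/side3.png

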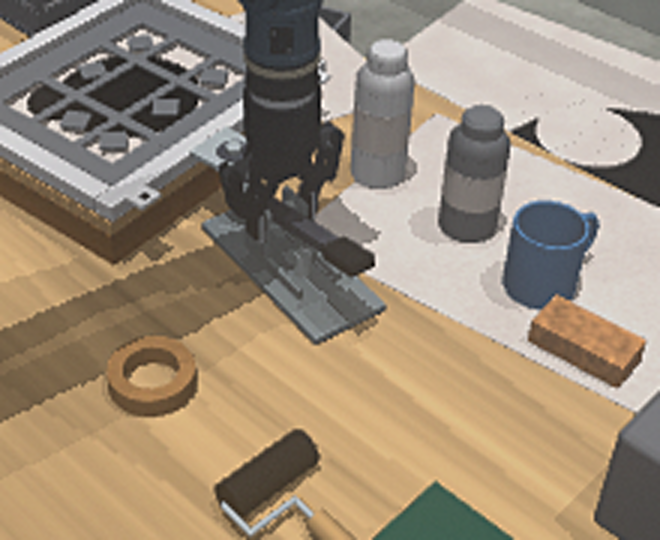

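View pics/top3.png

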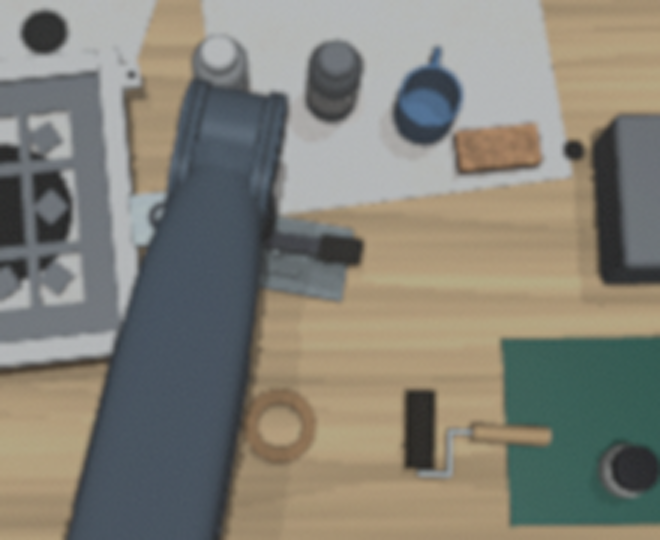

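Run:
```python
from h import *
np.set_printoptions(precision=4,suppress=True)
T=np.load("top3.npz");S=np.load("side3.npz");oT=(230,115);oS=(230,120)
for n,d,o,p,z in[("grip",T,oT,(341,250),.095),("rearL",T,oT,(341,299),.01),("rearLs",S,oS,(320,340),.007),("rearRs",S,oS,(386,306),.01),("frontLs",S,oS,(202,225),.01)]:
    q=z2p(p,o);print(n,ray(d,q,z),dep(d,q))
```

```text
grip [ 0.5566 -0.1583  0.095 ] [ 0.5569 -0.1572  0.0938]
rearL [ 0.5151 -0.1619  0.01  ] [ 0.5166 -0.1608  0.0086]
rearLs [ 0.5201 -0.1648  0.007 ] [ 0.5202 -0.1635  0.0059]
rearRs [ 0.6005 -0.1815  0.01  ] [ 0.5987 -0.1817  0.0099]
frontLs [0.5537 0.0433 0.01  ] [0.5554 0.0453 0.0064]
```

Estimates agree on an origin of about (0.583, -0.039), a heading of 79°, and a saddle at about (0.595, 0.023). About (4, 18) mm is left to go.

drive_tool(rows=[{"jaw": 0.1,"travel": [0.15,0.7,0],"turn": [0.2,0,0.2]},{"jaw": 0.1,"travel": [0.15,0.7,0],"turn": [0.2,0,0.2]},{"jaw": 0.1,"travel": [0.15,0.6,0],"turn": [0.2,0,0.2]},{"jaw": 0.1,"travel": [0,0,0],"turn": [0,0,0]}])

```text
time_s: 5.9
ee_pos: [0.586, -0.0324, 0.1141]
orientation: [[0.001, 0.983, -0.185], [-0.02, -0.185, -0.983], [-1.0, 0.005, 0.019]]
wrist_force: [-0.2, 0.4, -1.2]
finger_gap: 0.647
```

```bash
python3 snap.py 4
```

```text
6.0 [ 0.58597953 -0.03241641  0.11411777] [ 0.53195086 -0.01431443 -0.49234136] [ 0.02995194 -0.33683624 -0.18911078]
```

View pics/side4.png

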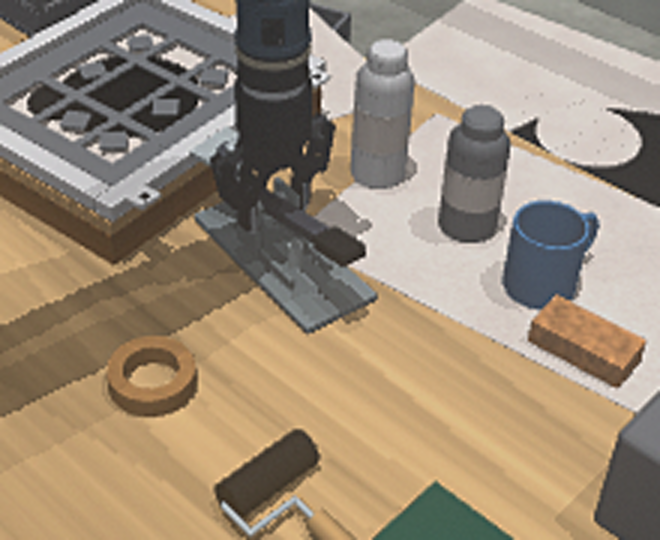

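View pics/top4.png

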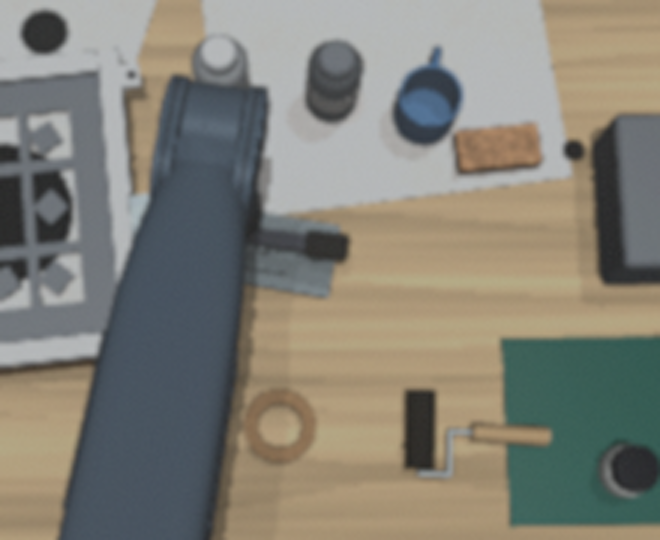

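The jack is now under the pad, with the saddle estimated at (0.599, 0.039). I'll release, rise and back off toward the handle, then measure with a clear view.

drive_tool(rows=[{"jaw": 1,"travel": [0,0,0],"turn": [0,0,0]},{"jaw": 1,"travel": [0,0,0],"turn": [0,0,0]},{"jaw": 1,"travel": [0,0,0],"turn": [0,0,0]},{"jaw": 1,"travel": [0,0,0],"turn": [0,0,0]},{"jaw": 1,"travel": [0,0,2],"turn": [0,0,0]},{"jaw": 1,"travel": [0,0,3],"turn": [0,0,0]},{"jaw": 1,"travel": [0,0,4],"turn": [0,0,0]},{"jaw": -1,"travel": [-0.5,-3,2],"turn": [0,0,0]},{"jaw": -1,"travel": [-1,-4,0],"turn": [0,0,0]},{"jaw": -1,"travel": [-1,-4,0],"turn": [0,0,0]},{"jaw": -1,"travel": [0,-4,0],"turn": [0,0,0]},{"jaw": -1,"travel": [0,-4,0],"turn": [0,0,0]}])

```text
time_s: 7.2
ee_pos: [0.5586, -0.2206, 0.2295]
orientation: [[0.002, 0.985, -0.17], [-0.015, -0.17, -0.985], [-1.0, 0.005, 0.015]]
wrist_force: [0.3, -0.0, 0.5]
finger_gap: 0.147
```

```bash
python3 snap.py 5
```

```text
7.3 [ 0.55836523 -0.2241764   0.22893499] [-0.06687753 -0.0963553   0.3751137 ] [-0.01876166 -0.01690638 -0.0038067 ]
```

View pics/side5.png

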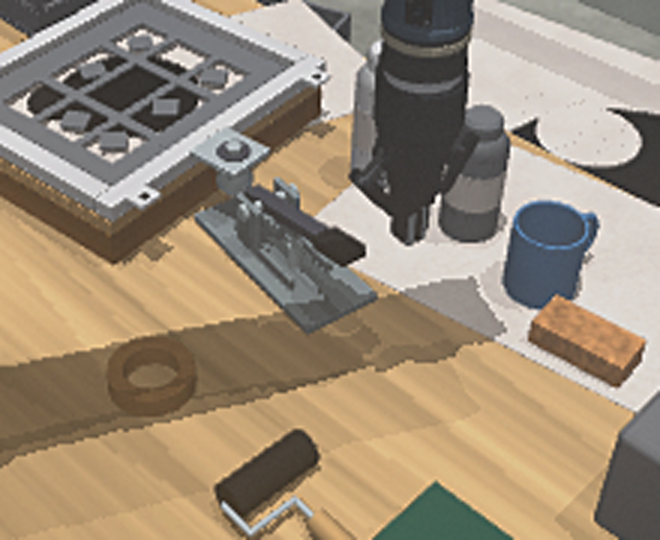

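View pics/top5.png

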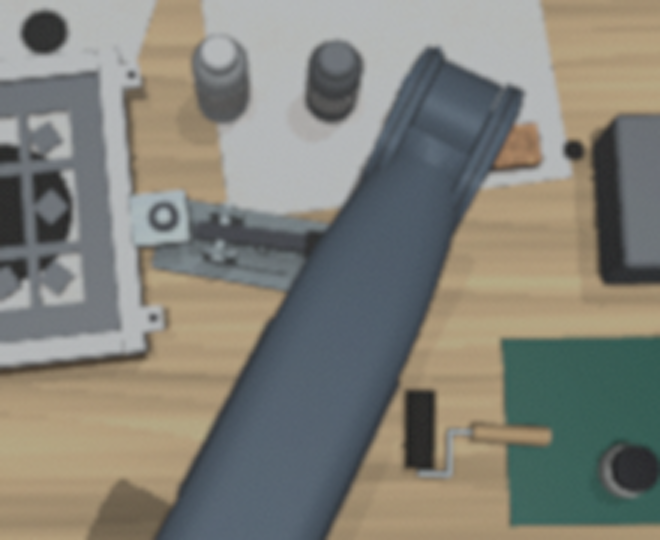

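Run:
```python
from h import *
np.set_printoptions(precision=4,suppress=True)
T=np.load("top5.npz");S=np.load("side5.npz");oT=(230,115);oS=(230,120)
for n,d,o,p,z in[("cheekmid",T,oT,(220.5,235),.068),("FL",T,oT,(153,264),.01),("FLs",S,oS,(195,211),.01),("RLs",S,oS,(306,330),.007),("RRs",S,oS,(378,295),.01),("bolt",T,oT,(163.5,216),.09),("grips",S,oS,(335,241),.095),("boltS",S,oS,(233,149),.09),("domeS",S,oS,(233,180),.046)]:
    q=z2p(p,o);print(n,ray(d,q,z),dep(d,q))
FL=None
h=np.radians(79.2);u=np.array([np.cos(h),np.sin(h)]);n=np.array([-u[1],u[0]])
for nm,p,x,y in[("FL",ray(T,z2p((153,264),oT),.01),80,45),("FLs",ray(S,z2p((195,211),oS),.01),80,45),("RLs",ray(S,z2p((306,330),oS),.007),-135,45),("RRs",ray(S,z2p((378,295),oS),.01),-135,-45),("ch",ray(T,z2p((220.5,235),oT),.068),0,0)]:
    print(nm,p[:2]+u*(63-x)/1e3-n*y/1e3)
```

```text
cheekmid [ 0.5818 -0.0212  0.068 ] [ 0.5837 -0.0204  0.0593]
FL [0.5603 0.0613 0.01  ] [0.5583 0.0597 0.014 ]
FLs [0.5644 0.0664 0.01  ] [ 0.5733  0.0749 -0.0002]
RLs [ 0.5203 -0.1456  0.007 ] [ 0.5205 -0.1468  0.0063]
RRs [ 0.6069 -0.1652  0.01  ] [ 0.6147 -0.1606  0.0016]
bolt [0.5999 0.043  0.09  ] [0.5986 0.0435 0.0904]
grips [ 0.5635 -0.1402  0.095 ] [ 0.56   -0.1419  0.0982]
boltS [0.6006 0.0417 0.09  ] [0.5967 0.039  0.0948]
domeS [0.6017 0.0436 0.046 ] [0.5872 0.0298 0.0604]
FL [0.6013 0.0361]
FLs [0.6055 0.0413]
RLs [0.6016 0.0405]
RRs [0.5998 0.0377]
ch [0.5936 0.0406]
```

The saddle estimate from five features is about (0.600, 0.040) against the mark at (0.600, 0.042), so step 1 looks met. I'll move the shut fingertips over the grip at about (0.565, -0.142).

drive_tool(rows=[{"jaw": -1,"travel": [0.3,4,0],"turn": [0.4,0,0]},{"jaw": -1,"travel": [0.3,3.9,0],"turn": [0.4,0,0]},{"jaw": -1,"travel": [0,0,0],"turn": [0,0,0]},{"jaw": -1,"travel": [0,0,-2],"turn": [0,0,0]},{"jaw": -1,"travel": [0,0,-1],"turn": [0,0,0]},{"jaw": -1,"travel": [0,0,0],"turn": [0,0,0]}])

```text
time_s: 7.9
ee_pos: [0.5644, -0.1435, 0.1986]
orientation: [[0.003, 0.984, -0.18], [-0.002, -0.18, -0.984], [-1.0, 0.003, 0.002]]
wrist_force: [-0.8, -0.6, 0.8]
finger_gap: -0.002
```

```bash
python3 snap.py 6
```

```text
8.0 [ 0.56479843 -0.14391305  0.19982928] [-0.15377837 -0.56774503 -0.63585577] [ 0.01349277 -0.0382386  -0.01188806]
```

View pics/side6.png

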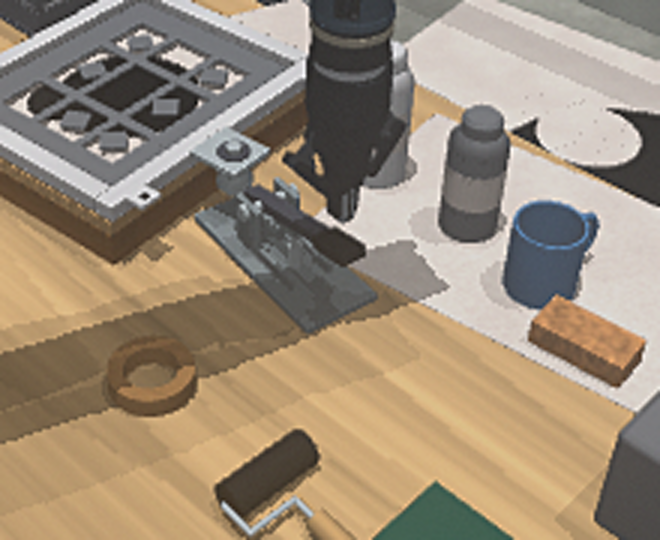

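drive_tool(rows=[{"jaw": -1,"travel": [0,0,-1.5],"turn": [0,0,0]},{"jaw": -1,"travel": [0,0,-1],"turn": [0,0,0]},{"jaw": -1,"travel": [0,0,-0.8],"turn": [0,0,0]},{"jaw": -1,"travel": [0,0,-0.8],"turn": [0,0,0]},{"jaw": -1,"travel": [0,0,-0.8],"turn": [0,0,0]},{"jaw": -1,"travel": [0,0,-0.8],"turn": [0,0,0]}])

```text
time_s: 8.6
ee_pos: [0.5663, -0.1475, 0.1431]
orientation: [[0.01, 0.983, -0.184], [-0.01, -0.183, -0.983], [-1.0, 0.012, 0.008]]
wrist_force: [-2.6, -1.9, 3.7]
finger_gap: 0.001
```

```bash
python3 snap.py 7
```

```text
8.7 [ 0.56612533 -0.14724825  0.14216098] [-1.16372423 -2.34960236  2.30128209] [-0.52436208  0.36038598 -0.03968394]
```

View pics/side7.png

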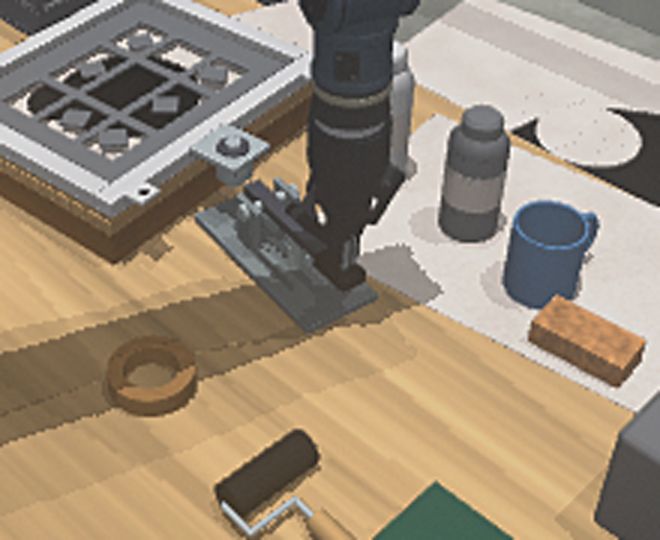

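Pixel (345,275): the fingertips sit on the grip, the lever is going down and the pad is beginning to rise. I'll press on to the stop.

drive_tool(rows=[{"jaw": -1,"travel": [0,0,-0.8],"turn": [0,0,0]},{"jaw": -1,"travel": [0,0,-0.8],"turn": [0,0,0]},{"jaw": -1,"travel": [0,0,-0.8],"turn": [0,0,0]},{"jaw": -1,"travel": [0,0,-0.6],"turn": [0,0,0]},{"jaw": -1,"travel": [0,0,-0.4],"turn": [0,0,0]}])

```text
time_s: 9.2
ee_pos: [0.567, -0.1463, 0.1129]
orientation: [[0.014, 0.983, -0.183], [-0.007, -0.183, -0.983], [-1.0, 0.015, 0.004]]
wrist_force: [-5.9, -0.9, 19.3]
finger_gap: 0.002
```

```bash
python3 snap.py 8
```

```text
9.3 [ 0.56692705 -0.14635713  0.11365919] [-4.46735483 -1.47365492  9.870675  ] [0.06803246 0.96804711 0.01785295]
```

View pics/side8.png

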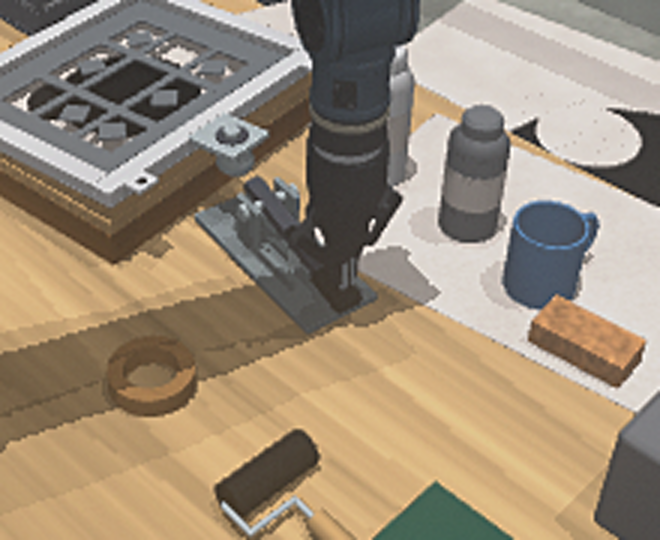

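The stop is reached at TCP z = 0.113, in line with the 0.114 I worked out, and the frame is visibly raised. I'll hold briefly, then let the handle back up.

drive_tool(rows=[{"jaw": -1,"travel": [0,0,0],"turn": [0,0,0]},{"jaw": -1,"travel": [0,0,-0.2],"turn": [0,0,0]},{"jaw": -1,"travel": [0,0,0.8],"turn": [0,0,0]},{"jaw": -1,"travel": [0,0,1],"turn": [0,0,0]},{"jaw": -1,"travel": [0,0,1],"turn": [0,0,0]},{"jaw": -1,"travel": [0,0,1],"turn": [0,0,0]},{"jaw": -1,"travel": [0,0,1],"turn": [0,0,0]},{"jaw": -1,"travel": [0,0,1],"turn": [0,0,0]},{"jaw": -1,"travel": [0,0,1.2],"turn": [0,0,0]},{"jaw": -1,"travel": [0,0,1.5],"turn": [0,0,0]},{"jaw": -1,"travel": [0,0,1],"turn": [0,0,0]},{"jaw": -1,"travel": [0,0,0],"turn": [0,0,0]}])

```text
time_s: 10.5
ee_pos: [0.5675, -0.1441, 0.2169]
orientation: [[0.016, 0.983, -0.18], [-0.003, -0.18, -0.984], [-1.0, 0.017, -0.0]]
wrist_force: [-0.1, -0.6, -0.9]
finger_gap: -0.002
```

```bash
python3 snap.py 9
```

```text
10.6 [ 0.56685918 -0.14384451  0.21512154] [-0.63440744 -0.04870873 -0.07053283] [0.0471717  0.02738775 0.02799991]
```

View pics/side9.png

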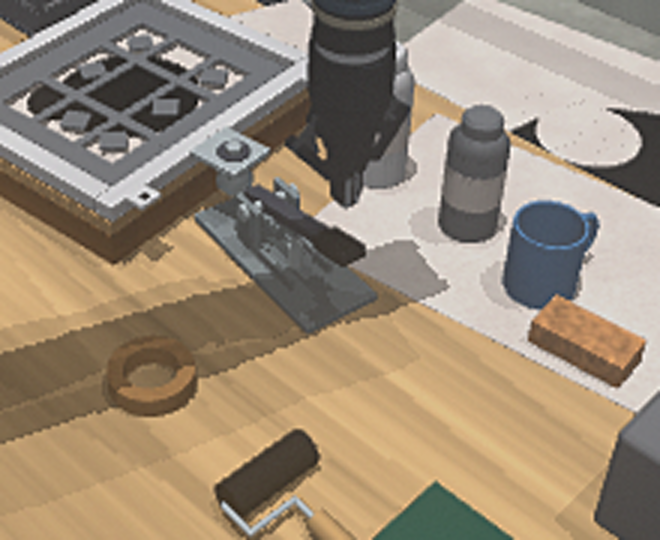

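View pics/top9.png

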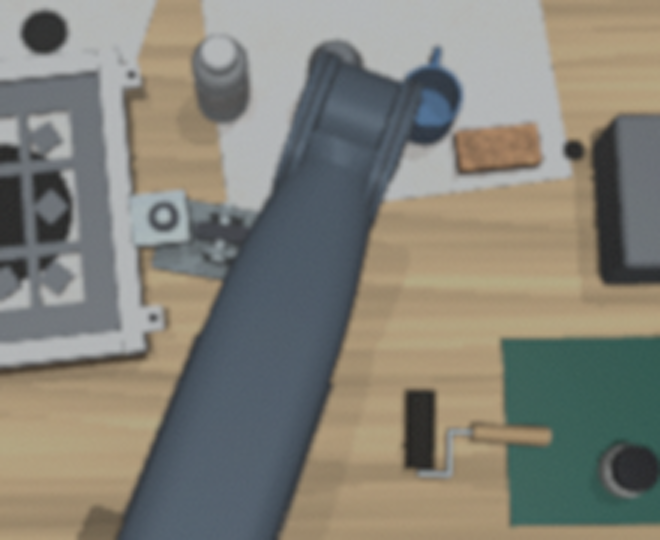

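The frame is down, the handle is up, and the base corners are at the same pixels as before, so the jack has not shifted. Second stroke next.

drive_tool(rows=[{"jaw": -1,"travel": [-0.2,0.1,-2],"turn": [0.1,0.9,0]},{"jaw": -1,"travel": [0,0,-1.5],"turn": [0,0,0]},{"jaw": -1,"travel": [0,0,-0.8],"turn": [0,0,0]},{"jaw": -1,"travel": [0,0,-0.8],"turn": [0,0,0]},{"jaw": -1,"travel": [0,0,-0.8],"turn": [0,0,0]},{"jaw": -1,"travel": [0,0,-0.8],"turn": [0,0,0]},{"jaw": -1,"travel": [0,0,-0.8],"turn": [0,0,0]},{"jaw": -1,"travel": [0,0,-0.8],"turn": [0,0,0]}])

```text
time_s: 11.4
ee_pos: [0.563, -0.1441, 0.1246]
orientation: [[-0.007, 0.983, -0.182], [-0.003, -0.182, -0.983], [-1.0, -0.007, 0.004]]
wrist_force: [-1.6, 0.4, 5.5]
finger_gap: 0.0
```

drive_tool(rows=[{"jaw": -1,"travel": [0,0,-0.6],"turn": [0,0,0]},{"jaw": -1,"travel": [0,0,-0.5],"turn": [0,0,0]},{"jaw": -1,"travel": [0,0,-0.4],"turn": [0,0,0]},{"jaw": -1,"travel": [0,0,-0.3],"turn": [0,0,0]}])

```text
time_s: 11.8
ee_pos: [0.5633, -0.143, 0.1136]
orientation: [[-0.004, 0.983, -0.181], [-0.001, -0.181, -0.983], [-1.0, -0.004, 0.001]]
wrist_force: [-8.2, 0.3, 16.4]
finger_gap: -0.001
```

```bash
python3 snap.py 10;sleep 1; python3 -c "
from workcell import readout
print(readout.get_obs()['wrist_force'])"
```

```text
11.9 [ 0.56321173 -0.14300756  0.11360725] [-6.74354704  0.763302   16.88793714] [0.25389558 1.45278264 0.05784858]
[-6.74354704  0.763302   16.88793714]
```

View pics/side10.png

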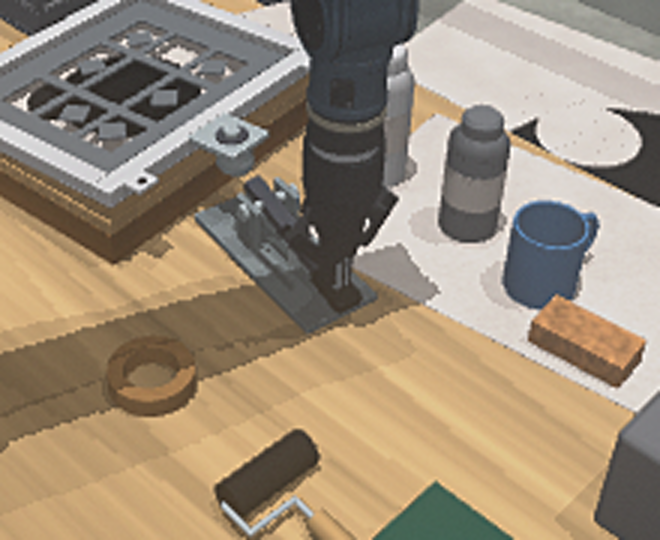

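View pics/top10.png

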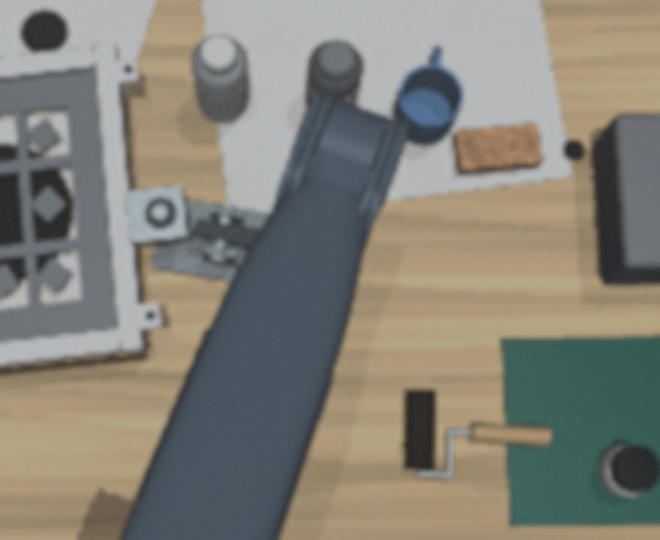

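The frame is raised again and the base corners are unchanged. I'll check the numbers once more: bolt height and whether the hold is steady.

```bash
python3 snap.py 11
python3 - <<'E'
from h import *
np.set_printoptions(precision=4,suppress=True)
T=np.load("top11.npz");S=np.load("side11.npz");oT=(230,115);oS=(230,120)
for n,d,o,p,z in[("bolt",T,oT,(160,212),.112),("FL",T,oT,(153,264),.01),("RLs",S,oS,(306,330),.007),("padplate",T,oT,(145,230),.104),("boltS",S,oS,(231,131),.112)]:
    q=z2p(p,o);print(n,ray(d,q,z),dep(d,q))
E
```

```text
12.0 [ 0.56322731 -0.14302156  0.11362351] [-5.84795693  0.8830237  16.42587368] [0.19464811 1.5146807  0.0792518 ]
bolt [0.5993 0.0453 0.112 ] [0.6019 0.0457 0.1062]
FL [0.5603 0.0613 0.01  ] [0.5587 0.0599 0.0117]
RLs [ 0.5203 -0.1456  0.007 ] [ 0.5202 -0.147   0.0067]
padplate [0.5806 0.0627 0.104 ] [0.5823 0.063  0.1015]
boltS [0.601  0.0447 0.112 ] [0.6014 0.0436 0.1137]
```

```bash
python3 -c "
from workcell import bot
print(bot.finish_job())"
```

```text
the job is handed in; nothing more can be done
None
```

I finished the job and handed it in at about 12 s of the 45 s allowed. The handle was held fully down and the jack was carrying the raised frame. No verdict was reported.

**What I did:**
- I lightly gripped the jack's cheeks and slid it on its base about 165 mm, turning it about 7°, until the saddle was under the marked pad. I steered it by a light grip rather than pushing from behind.
- I pumped the handle fully down with the shut fingertips and let it all the way back up. The pictures showed the frame down again and the jack in the same place.
- I pressed the handle down a second time and held it there.

**Last checks:**
- **Saddle position:** the average estimate is (0.600, 0.040) m against the mark at (0.600, 0.042) m, about 2–3 mm off. Single features scattered by up to about 6 mm, still inside the 18 mm allowed.
- **Frame height:** the depth reading puts the pad top at about 101 mm, up from 84 mm, so roughly 0.05 rad. The bolt head's height read 106 mm in one view and 114 mm in the other, a disagreement that still means the frame is raised.
- **Handle:** it is down at its stop, held with a steady push of about 16–17 N.
- **Sideways force:** there is also a sideways force of about 6 N on the tool. The jack's corners have not moved.
- **Other things:** nothing in view appeared to move. In the pictures the arm stayed clear of the frame and bed.

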